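# Date-code a flat carton in the bench coder

## Robot

A 6-joint arm with a two-finger parallel gripper is mounted at the origin on a cart in front of the work surface, level with it; the furniture and walls round the work are solid. World frame = base frame: x ahead of the robot, y to its left, z up, the work surface at z = 0. Lengths are in m, angles in rad, forces in N, time in s.
With the tool pointing down it reaches from about 0.35 to 0.975 m from the base axis. Payload 4.9 kg.
Tool frame: the origin (TCP) lies midway between the tips of the shut fingers; the grasp point (between the pads) lies 19 mm behind it; z points along the fingers, y is the line along which they close (so a half turn about z gives the same grasp; the last joint's range is limited). The gripper opens to 85 mm and grips with 20 to 120 N. Pads are 22 mm wide; open, the fingers measure 114 mm over their backs; the gripper's body (76 mm by 85 mm) begins 54 mm behind the grasp point. The pads swing forward as they close: fully open they stand 13 mm farther back than shut.
Start: joints at [-0.119, 0.053, 1.613, -0, 1.476, -0.119], TCP at [0.625, 0, 0.209] pointing down, gripper open.
Joint ranges: [-3.01, 3.01], [-1.01, 2.22], [0.06, 2.58], [-1.02, 4.17], [0.09, 2.62], [-3.14, 3.14]. Speed limits (rad/s): [2.57, 2.57, 3.14, 3.14, 3.14, 3.14].

## Interface

Orientations are given as a unit quaternion [w, x, y, z].
In Python, from plant import state, grab_frame, job_done, cut_out, place_of gives the robot as it stands.
- The arm moves only by the tool jog_arm, never from a script. Its argument "motion" is text: rows parted by semicolons, each of 7 numbers parted by spaces: the opening in per cent of the stroke, from 0 (shut) to 100 (fully open), then the shift along the tool's x, y, z as a fraction of full scale, then the turn, a rotation vector about the tool's x, y, z as a fraction of full scale. A call has exactly 5 rows; each row is the pose to reach, as a shift and turn from the pose commanded when the call began, along the tool's axes at that moment; what a row does not reach only later rows make up. Full scale, the value 1, is 50 cm for a shift and 1.5 rad for a turn. A row lasts 1/8 s, in which the tool goes at most 62.5 mm and 10.7 degrees, less where a joint would pass 70% of its speed; a pose out of reach is approached as far as the arm can. A call with a number of a shift or a turn outside -1 to 1 is refused whole. A call with a gripper value outside its range is refused whole. The fingers move at their own pace and stop on an object; the grip force is fixed at half the most. Time passes only in rows, so rows that repeat a pose let the fingers close, or fill a call up. It gives the time, the measured TCP pose, the force, the opening and the grip force at its end, in the units of the state.
- state(): the state, without advancing time (a new reading comes with each control period).
- grab_frame(name): name is "scene" or "side" or "wrist"; returns a dict with "color" (384x512x3 uint8, red, green, blue), "range_z" (384x512 float32, m along the optical axis (not along the pixel's ray), 0 where there is no reading), "intrinsics" (3x3 intrinsics, pixels), "world_from_camera" (4x4, takes a point from camera to world coordinates). Camera axes: x right, y up, looking along -z (the intrinsics and any distortion apply to the point x, -y, -z); pixel columns grow to the right and rows downward; lengths in m; the calibration is good to about 2 mm. A picture is of the moment at which its call begins.
- job_done(): hands the job in; it is judged then, once.
Trained networks look in the newest picture that a camera, given by its name, has taken for a name from the list of things; names that differ only in an ending like _2 or _b are one class to them, and where a whole thing is asked for, a point or a joint stands for the part that bears it (a point fixed in the world has none). Each returns a list of dicts, best first, with "p" (0 to 1); they miss things now and then, are a little off and sometimes report something else, mostly with a low value. They report only what shows in the picture. A call takes as long as a camera call.
- cut_out(camera, thing): "pixels" (384x512 bool, what is visible of it).
- place_of(camera, thing): "at" ([x, y, z] in m, in world coordinates, good to about 4 mm: a listed point, or the origin of a listed thing).
The state is a dict: "time": time; "joint_pos": joint angles; "joint_vel": joint speeds; "joint_efforts": joint torques, N m; "tool_pos": TCP position; "tool_rot": TCP orientation; "contact_force": force on the tool from outside, world axes, zero at the start; "ft_torque": the same for the moment, N m; "gripper_width": opening from 0.0 (shut) to 1.0 (fully open); "grasp_force": force on a finger pad.
Only numpy, scipy, OpenCV 4.12 (cv2) and the standard library are available. Lean on these libraries where they do the work, as an engineer would, in place of code of your own. Each camera call takes 0.05 s, during which the arm holds its last target. There are 200 camera calls.

## Task

The flat carton lying in front of the hand date coder still has to be coded. With the fingertips, slide it flat along the table under the coder's low bridge until it sits square against the back stop, then press the coder's knob fully down to stamp it and let the knob spring back up. Do not grasp, lift or tip the carton, do not work the knob before the carton is home, leave the carton in the coder and leave everything else where it is.

Things in the scene. Friction and masses are not known exactly. Their poses are not given: they have to be found in the camera images.
- carton: The one single flat kraft-cardboard carton on the table in front of the coder: 140 mm along its x, 90 mm along its y, 22 mm high, 0.10 to 0.20 kg, rigid, closed, with a blank white label near its +x end and a white paper band round it near its -x end. Origin at the centre of its underside. Its +x end goes into the coder first.
- coder: Hand date coder, an aluminium bridge on two legs bolted to the table. Origin on the table straight under the knob; +x is the feed direction (away from the robot, within 0.25 rad), +y left. In its frame, mm: bridge x -35 to 35, y -69 to 69, underside z 26, top 38; housing on it (58 x 60) to z 56, round collar to z 62; bolted feet out to y +-89.
- coder_mouth (a point): Middle of the mouth on the table, at x -70, y 0 in the coder's frame. Two flared steel guides 18 mm high narrow from y +-64 here to y +-47 at x -35, where the bridge begins; from there on the legs' inner faces, y +-47.5, guide the carton's sides (2.5 mm clearance each side, 4 mm headroom).
- coder_home (a point): Point on the table where the centre of the carton's underside is when it is home, at x -30, y 0 in the coder's frame, same axes. The carton's +x end then touches the steel back stop (near face at x 40 in the coder's frame, 18 mm high) and its -x end sticks out of the bridge by 65 mm.
- plunger (a joint): Downward travel of the coder's knob and plunger, m: 0 at rest (up), 0.014 fully down on the collar. A spring returns it: about 3 N to start it, about 8 N near the bottom, about 12 N fully down with a carton under the stamp. The stamp meets a carton's top after about 12 mm; the last 2 mm squeeze its cushion.
- knob_top (a point): Centre of the flat top of the coder's round black knob (38 mm diameter, 16 mm high), at rest 92 mm above the table; it goes down with the knob.
- stamp_pad: Rubber stamp, 32 x 24 mm, hidden in the bridge under the knob and carried by it; its face is 34 mm above the table when the knob is up. The origin is at table height under the stamp.
- done_low: Bystander, leave it where it is. Lower of two coded cartons stacked to the left of the coder, same size as the other; origin at the centre of its underside.
- done_top: Bystander, leave it where it is. Upper of the two coded cartons in the stack; origin at the centre of its underside.
- label_roll: Bystander, leave it where it is. Roll of white labels standing flat right of the coder, 70 x 77 x 28 mm; origin at the centre of its underside.
- ties: Bystander, leave it where it is. Bundle of gold bag ties, 14 x 96 x 14 mm (long along its y), lying right of the carton's lane; origin at the centre of its underside.
- dish: Bystander, leave it where it is. Empty steel dish, 108 mm wide, 16 mm high, at the left; origin at the centre of its underside.
- marker: Bystander, leave it where it is. White and blue marker pen, 17 x 135 x 16 mm (long along its y), at the right; origin at the centre of its underside.
- cookie: Bystander, leave it where it is. One heart-shaped cookie, 44 x 50 x 6 mm, near the table's front edge at the left; origin at the centre of its underside.

How it is judged:
By the outcome, as a careful person would: the job done as asked, in the order asked, and still so for the second after the job is handed in, with the robot touching nothing.
It also fails if it takes over 64 s, if anything falls off the work surface, if the arm or the gripper's body presses on something with over 40 N, if the wrist force passes 120 N, or if a joint passes its speed limit or range.

## Working session

There is one attempt and no reset: what is moved stays moved. The work goes in short steps, Python scripts to look and compute and a tool call to move; the robot and the scene stay as the last step left them, time stands still between calls to the robot, and variables do not carry over. Pictures are saved under pics/ and viewed, at most 10 in all, crops included, and the job is handed in when it is done.

Besides the shell and the picture viewer there is one more tool, called as a command line: name --argument value ..., lists and objects as JSON in quotes. jog_arm: Moves the arm, as the interface text tells. Shift numbers are shares of 50 cm and turn numbers shares of 1.5 rad, none past 1 either way. Its arguments: {"type":"object","properties":{"motion":{"type":"string"}},"required":["motion"]}

```bash
mkdir -p pics
cat > h.py <<'E'
import numpy as np, cv2
from plant import state, grab_frame, job_done, cut_out, place_of
def cloud(f):
    K=f["intrinsics"];d=f["range_z"];v,u=np.mgrid[:384,:512]
    p=np.stack([(u-K[0,2])/K[0,0]*d,-(v-K[1,2])/K[1,1]*d,-d],-1)
    T=f["world_from_camera"];return p@T[:3,:3].T+T[:3,3]
def save(f,n): cv2.imwrite("pics/"+n,f["color"][...,::-1])
E
python3 - <<'E'
from h import *
s=state();print(s["time"],s["tool_pos"],s["tool_rot"],s["contact_force"],s["gripper_width"])
fs={}
for c in("scene","side"):
    f=grab_frame(c);fs[c]=f;P=cloud(f)
    print(c,f["world_from_camera"][:3,3].round(3))
    for t in("carton","coder","coder_mouth","coder_home","knob_top","done_low","ties","label_roll"):
        r=place_of(c,t);print(t,[(round(q["p"],2),np.round(q["at"],4).tolist()) for q in r[:2]])
    r=cut_out(c,"carton")
    if r:
        m=r[0]["pixels"]&(f["range_z"]>0);Q=P[m];z=Q[:,2];print("mask",m.sum(),r[0]["p"],np.percentile(z,[5,50,95]).round(4))
        T=Q[abs(z-.022)<.004][:,:2].astype(np.float32);print("rect",cv2.minAreaRect(T))
cv2.imwrite("pics/a.png",np.hstack([cv2.resize(fs[c]["color"],(400,300)) for c in fs])[...,::-1])
save(fs["scene"],"scene.png")
E
```

```text
0.0 [6.24319188e-01 5.23426883e-05 2.08170647e-01] [-8.15109539e-04  7.07095538e-01  7.07117251e-01 -6.54584563e-04] [-0.44644331  0.21957219  0.81650212] 1.001044241665249
scene [-0.355 -1.022  0.92 ]
carton [(0.76, [0.5029, 0.1125, 0.0022])]
coder [(0.89, [0.6742, 0.1092, -0.0009])]
coder_mouth [(0.86, [0.6098, 0.1232, -0.0016]), (0.19, [0.7072, 0.2893, -0.0021])]
coder_home [(0.92, [0.6474, 0.1133, -0.0018])]
knob_top [(0.44, [0.6718, 0.1071, 0.0919])]
done_low [(0.69, [0.7082, 0.2919, -0.0004])]
ties [(0.66, [0.5413, -0.0501, 0.0034])]
label_roll [(0.58, [0.6594, -0.0765, -0.0009])]
mask 790 0.83 [0.0055 0.022  0.0263]
rect ((0.5002100467681885, 0.11441971361637115), (0.09674988687038422, 0.14487022161483765), 89.93024444580078)
side [0.169 0.835 0.922]
carton [(0.71, [0.4975, 0.1124, 0.0014])]
coder [(0.71, [0.6725, 0.1068, -0.0036]), (0.67, [0.4469, -0.3479, 0.0016])]
coder_mouth [(0.6, [0.6004, 0.1235, 0.0003])]
coder_home [(0.78, [0.6437, 0.1118, -0.0017])]
knob_top [(0.45, [0.476, 0.4058, 0.0011])]
done_low [(0.54, [0.7034, 0.286, 0.0033])]
ties [(0.63, [0.5421, -0.0483, 0.0013])]
label_roll [(0.71, [0.6571, -0.0765, -0.0003])]
mask 1082 0.61 [0.0062 0.0213 0.0245]
rect ((0.4995100498199463, 0.1170274019241333), (0.09292715787887573, 0.1401689350605011), 89.20829010009766)
```

View pics/a.png

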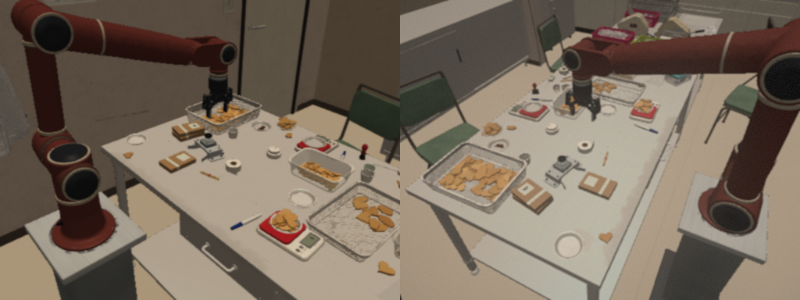

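The pictures show the carton at about (183,160) in the left one and the coder right behind it at about (208,145), with the ties to its right. I'll take a wrist view from over the lane for an accurate coder yaw.

jog_arm --motion "100 0.1 -0.06 -0.1 0 0 0; 100 0.2 -0.12 -0.2 0 0 0; 100 0.22 -0.16 -0.3 0 0 0; 100 0.22 -0.16 -0.3 0 0 0; 100 0.22 -0.16 -0.3 0 0 0"

```text
time: 1.62
tool_pos: [0.5453, 0.1102, 0.3609]
tool_rot: [0.001, 0.707, 0.707, 0.001]
contact_force: [0.2, -0.7, -0.5]
gripper_width: 1.003
grasp_force: 0.0
```

Run:
```python
from h import *
s=state();print(s["time"],s["tool_pos"],s["tool_rot"],s["joint_pos"])
f=grab_frame("wrist");P=cloud(f);save(f,"w1.png");print(f["world_from_camera"].round(3))
for t in("carton","coder","coder_mouth","coder_home","knob_top"):
    r=place_of("wrist",t);print(t,[(round(q["p"],2),np.round(q["at"],4).tolist()) for q in r[:2]])
for t,h in(("carton",.022),("coder",.038),("coder",.056)):
    r=cut_out("wrist",t)
    if r:
        m=r[0]["pixels"]&(f["range_z"]>0);Q=P[m];z=Q[:,2]
        T=Q[abs(z-h)<.004][:,:2].astype(np.float32);print(t,h,len(T),cv2.minAreaRect(T),cv2.boxPoints(cv2.minAreaRect(T)).round(4).tolist())
```

```text
1.625 [0.54532825 0.11024536 0.36089244] [0.00113159 0.70685938 0.70735228 0.00113352] [ 6.58225179e-02 -1.57591275e-01  1.56760322e+00 -2.09453419e-04
  1.72838404e+00  6.50922567e-02]
[[ 1.     0.001 -0.003  0.545]
 [-0.     0.958  0.286  0.184]
 [ 0.003 -0.286  0.958  0.526]
 [ 0.     0.     0.     1.   ]]
carton [(0.86, [0.4991, 0.1149, -0.0014])]
coder []
coder_mouth []
coder_home [(0.7, [0.645, 0.1104, 0.0021])]
knob_top [(0.57, [0.6745, 0.1073, 0.0946])]
carton 0.022 5432 ((0.49953746795654297, 0.11677438020706177), (0.08972298353910446, 0.1402147263288498), 88.9951171875) [[0.4287000000476837, 0.0731000006198883], [0.5687999725341797, 0.07069999724626541], [0.5703999996185303, 0.16040000319480896], [0.4302000105381012, 0.16290000081062317]]
coder 0.038 2613 ((0.6735340356826782, 0.10830218344926834), (0.13740497827529907, 0.07136989384889603), 78.5030517578125) [[0.6248999834060669, 0.04809999838471413], [0.6948000192642212, 0.033900000154972076], [0.7221999764442444, 0.16850000619888306], [0.6523000001907349, 0.1826999932527542]]
coder 0.056 1045 ((0.6730939149856567, 0.10866817831993103), (0.05995464697480202, 0.05825477093458176), 78.42181396484375) [[0.6384999752044678, 0.08510000258684158], [0.6955999732017517, 0.07349999994039536], [0.7075999975204468, 0.13220000267028809], [0.650600016117096, 0.14390000700950623]]
```

View pics/w1.png

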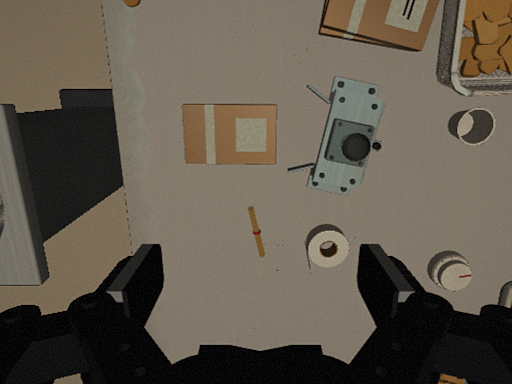

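The wrist view shows the carton at about (230,134), almost square to the world. The coder at about (345,135) is yawed −0.20 rad, and the ties are at (257,232). In the coder frame the carton is at x −172, y −26 mm and needs a −10.5° turn. I'll first push its right side square with two fingertips, so that it lines up with the lane.

jog_arm --motion "60 -0.06 -0.05 0.1 0 0 0.07; 60 -0.12 -0.1 0.22 0 0 0.134; 60 -0.142 -0.119 0.34 0 0 0.134; 60 -0.142 -0.119 0.46 0 0 0.134; 60 -0.142 -0.119 0.56 0 0 0.134"

```text
time: 2.7
tool_pos: [0.4848, 0.0386, 0.0773]
tool_rot: [-0.0, 0.775, 0.632, -0.0]
contact_force: [0.8, 0.8, -0.5]
gripper_width: 0.601
grasp_force: 0.0
```

jog_arm --motion "60 0 0 0.06 0 0 0; 60 0 0 0.11 0 0 0; 60 0 0 0.15 0 0 0; 60 0 0 0.15 0 0 0; 60 0 0 0.15 0 0 0"

```text
time: 3.32
tool_pos: [0.4862, 0.0389, 0.0052]
tool_rot: [0.0, 0.775, 0.633, 0.0]
contact_force: [0.4, -0.3, -0.5]
gripper_width: 0.599
grasp_force: 0.0
```

```bash
cat >> h.py <<'E'
O=np.array([.6733,.1085]);A=-.201;u=np.array([np.cos(A),np.sin(A)]);n=np.array([-u[1],u[0]])
def cf(p): d=np.asarray(p)[:2]-O;return (d@u).round(4),(d@n).round(4)
def carton(c,hi=.004):
    f=grab_frame(c);P=cloud(f);r=cut_out(c,"carton")
    if r:
        m=r[0]["pixels"]&(f["range_z"]>0);Q=P[m];T=Q[abs(Q[:,2]-.022)<hi][:,:2].astype(np.float32)
        b=cv2.minAreaRect(T);print(c,len(T),b,"cf",cf(b[0]),[cf(q) for q in cv2.boxPoints(b)])
    return f
E
python3 - <<'E'
from h import *
s=state();print(s["time"],s["tool_pos"],s["tool_rot"],s["contact_force"],s["gripper_width"],cf(s["tool_pos"]))
f=carton("wrist");g=carton("side");cv2.imwrite("pics/b.png",np.hstack([cv2.resize(f["color"],(400,300)),cv2.resize(g["color"][170:300,130:303],(400,300))])[...,::-1])
E
```

```text
3.325 [0.48616691 0.03892622 0.00522201] [3.94595077e-04 7.74513847e-01 6.32556677e-01 4.42532100e-04] [ 0.36957035 -0.28472086 -0.45067619] 0.5990238193721915 (np.float64(-0.1695), np.float64(-0.1055))
wrist 58081 ((0.49993354082107544, 0.1153997927904129), (0.08816401660442352, 0.14035582542419434), 89.39283752441406) cf (np.float64(-0.1713), np.float64(-0.0279)) [(np.float64(-0.2318), np.float64(-0.0844)), (np.float64(-0.094), np.float64(-0.0579)), (np.float64(-0.1107), np.float64(0.0287)), (np.float64(-0.2485), np.float64(0.0022))]
side 873 ((0.4993651211261749, 0.1170378178358078), (0.13986916840076447, 0.09315071254968643), 0.6484283208847046) cf (np.float64(-0.1721), np.float64(-0.0264)) [(np.float64(-0.2503), np.float64(0.0044)), (np.float64(-0.2307), np.float64(-0.0866)), (np.float64(-0.094), np.float64(-0.0572)), (np.float64(-0.1136), np.float64(0.0339))]
```

View pics/b.png

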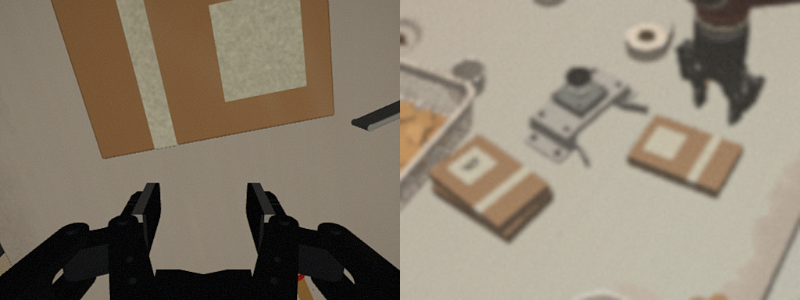

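The fingertips are clear of the carton's side and its edge is ahead of them; the ties at (305,285) in the left half are behind the right finger. Pushing gently along tool x.

jog_arm --motion "60 0.015 0 0 0 0 0; 60 0.028 0 0 0 0 0; 60 0.038 0 0 0 0 0; 60 0.048 0 0 0 0 0; 60 0.058 0 0 0 0 0"

```text
time: 4.15
tool_pos: [0.4913, 0.0678, 0.0043]
tool_rot: [-0.0, 0.774, 0.633, -0.0]
contact_force: [0.2, -0.8, 0.2]
gripper_width: 0.6
grasp_force: 0.0
```

jog_arm --motion "60 0.01 0 0 0 0 0; 60 0.02 0 0 0 0 0; 60 0.03 0 0 0 0 0; 60 0.037 0 0 0 0 0; 60 0.041 0 0 0 0 0"

```text
time: 4.78
tool_pos: [0.4954, 0.0877, 0.0044]
tool_rot: [0.0, 0.774, 0.633, -0.0]
contact_force: [-0.4, -0.6, -0.3]
gripper_width: 0.601
grasp_force: 0.0
```

jog_arm --motion "60 0 0 0 0 0 0; 60 -0.02 0 0 0 0 0; 60 -0.04 0 -0.05 0 0 0; 60 -0.04 0 -0.14 0 0 0; 60 -0.04 0 -0.22 0 0 0"

```text
time: 5.4
tool_pos: [0.4911, 0.067, 0.1157]
tool_rot: [0.0, 0.775, 0.632, -0.0]
contact_force: [-0.4, -0.0, -0.0]
gripper_width: 0.603
grasp_force: 0.0
```

Run:
```python
from h import *
s=state();print(s["time"],s["tool_pos"],s["contact_force"],cf(s["tool_pos"]))
f=carton("wrist");save(f,"c.png");carton("side");carton("scene")
```

```text
5.4 [0.49112465 0.06703804 0.11565443] [-0.4013473  -0.00244459 -0.00941408] (np.float64(-0.1702), np.float64(-0.077))
wrist 21545 ((0.4998345971107483, 0.11667339503765106), (0.09015996754169464, 0.14011001586914062), 89.44171905517578) cf (np.float64(-0.1716), np.float64(-0.0266)) [(np.float64(-0.2318), np.float64(-0.0842)), (np.float64(-0.0943), np.float64(-0.0576)), (np.float64(-0.1114), np.float64(0.031)), (np.float64(-0.249), np.float64(0.0043))]
side 904 ((0.49963292479515076, 0.11763051152229309), (0.09226536005735397, 0.14160870015621185), 89.21630096435547) cf (np.float64(-0.172), np.float64(-0.0257)) [(np.float64(-0.233), np.float64(-0.0842)), (np.float64(-0.0938), np.float64(-0.0579)), (np.float64(-0.111), np.float64(0.0328)), (np.float64(-0.2502), np.float64(0.0064))]
scene 571 ((0.5011537075042725, 0.11429256200790405), (0.10164638608694077, 0.1466769129037857), 89.6942367553711) cf (np.float64(-0.1698), np.float64(-0.0287)) [(np.float64(-0.2319), np.float64(-0.0928)), (np.float64(-0.088), np.float64(-0.0643)), (np.float64(-0.1078), np.float64(0.0354)), (np.float64(-0.2517), np.float64(0.0069))]
```

View pics/c.png

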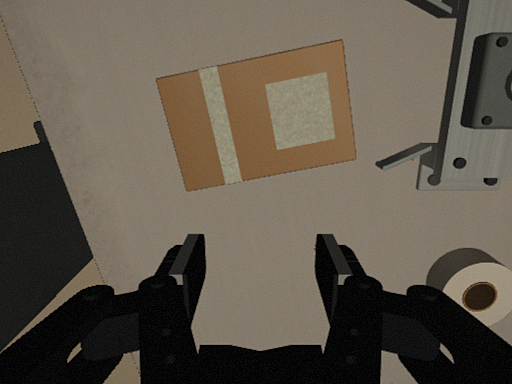

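The carton (corners about (157,78) to (355,158)) hasn't moved and no force showed. I'll measure the fingertips in this wrist frame's depth.

Run:
```python
from h import *
s=state();t=np.array(s["tool_pos"]);f=grab_frame("wrist");P=cloud(f)
Q=P.reshape(-1,3);d=Q-t;L=np.stack([d[:,:2]@n,d[:,:2]@u,-d[:,2]],-1)  # tool x,y,z
m=(f["range_z"].ravel()>0)&(Q[:,2]>.06)
L=L[m];fr=L[(abs(L[:,1])<.08)&(L[:,0]<.06)&(L[:,2]>-.06)]
for z0 in np.arange(-.06,.02,.01):
    k=fr[(fr[:,2]>=z0)&(fr[:,2]<z0+.01)]
    if len(k):
        for sg in(-1,1):
            q=k[k[:,1]*sg>0]
            if len(q):print(round(z0,3),sg,len(q),"x",np.percentile(q[:,0],[1,50,99]).round(4),"y",np.percentile(q[:,1],[1,99]).round(4))
```

```text
-0.06 -1 664 x [-0.0099  0.0082  0.0126] y [-0.0394 -0.0258]
-0.06 1 670 x [-0.0095  0.008   0.0126] y [0.025  0.0385]
-0.05 -1 583 x [-0.0093  0.0081  0.0125] y [-0.0394 -0.0258]
-0.05 1 582 x [-0.0094  0.0079  0.0124] y [0.0249 0.0386]
-0.04 -1 440 x [-0.0093  0.0081  0.0125] y [-0.0392 -0.0259]
-0.04 1 441 x [-0.0097  0.008   0.0123] y [0.0249 0.0384]
-0.03 -1 79 x [-0.01    0.0025  0.0119] y [-0.032 -0.026]
-0.03 1 90 x [-0.0094  0.0025  0.012 ] y [0.0249 0.031 ]
```

```bash
cat >> h.py <<'E'
def tips():
    s=state();t=np.array(s["tool_pos"]);f=grab_frame("wrist");P=cloud(f).reshape(-1,3);d=P-t
    R=__import__("scipy.spatial.transform",fromlist=["Rotation"]).Rotation.from_quat(np.roll(s["tool_rot"],-1)).as_matrix()
    L=d@R;dark=f["color"].reshape(-1,3).max(1)<110
    m=(f["range_z"].ravel()>0)&dark&(abs(L[:,1])<.06)&(abs(L[:,0])<.02)&(L[:,2]>-.06)
    for sg in(-1,1):
        k=m&(L[:,1]*sg>0);print("tip",sg,k.sum(),"lowest world z",np.sort(P[k,2])[:25:6].round(4),"tool z",np.sort(L[k,2])[-25::6].round(4))
    return f
E
python3 -c "
from h import *
tips();s=state();print(s['tool_pos'],s['time'])"
```

```text
tip -1 1827 lowest world z [-0.0012 -0.0004  0.      0.0215  0.0222] tool z [0.0905 0.091  0.1125 0.113  0.1138]
tip 1 1835 lowest world z [-0.0012 -0.      0.0006  0.0013  0.0216] tool z [0.0907 0.1111 0.1117 0.1123 0.1136]
[0.49003645 0.06773738 0.11243183] 5.8
```

```bash
sed -i 's/(L\[:,2\]>-.06)/(L[:,2]>-.06)\&(L[:,2]<.03)/' h.py; python3 -c "
from h import *
tips()"
```

```text
tip -1 1782 lowest world z [0.1375 0.1388 0.1391 0.1394 0.1399] tool z [-0.0274 -0.0269 -0.0266 -0.0263 -0.0249]
tip 1 1771 lowest world z [0.1377 0.1386 0.139  0.1395 0.1401] tool z [-0.0277 -0.0272 -0.0266 -0.0262 -0.0253]
```

jog_arm --motion "0 -0.05 0 0 0 0 0; 0 -0.05 0 0 0 0 0; 0 -0.05 0 0 0 0 0; 0 -0.05 0 0 0 0 0; 0 -0.05 0 0 0 0 0"

```text
time: 6.48
tool_pos: [0.4864, 0.0438, 0.1144]
tool_rot: [-0.0, 0.774, 0.633, -0.0]
contact_force: [0.4, -0.8, 0.4]
gripper_width: 0.006
grasp_force: 0.0
```

```bash
python3 -c "
from h import *
tips();s=state();print(s['tool_pos'],s['time'],s['gripper_width'],cf(s['tool_pos']))"
```

```text
tip -1 1289 lowest world z [0.1399 0.1407 0.1413 0.1419 0.1422] tool z [-0.0278 -0.0276 -0.0269 -0.0263 -0.0255]
tip 1 1148 lowest world z [0.1398 0.1407 0.1414 0.1418 0.1423] tool z [-0.028  -0.0275 -0.027  -0.0263 -0.0255]
[0.48642211 0.04375282 0.11439581] 6.525 0.0006240838033706318 (np.float64(-0.1702), np.float64(-0.1008))
```

```bash
python3 -c "
from h import *
f=grab_frame('wrist');save(f,'d.png');P=cloud(f);print(f['range_z'][200:384:8,256].round(3));print(P[200:384:8,256].round(3).tolist())"
```

```text
[0.293 0.298 0.3   0.3   0.149 0.142 0.134 0.128 0.122 0.117 0.119 0.121
 0.122 0.124 0.123 0.124 0.334 0.337 0.339 0.082 0.078 0.076 0.074]
[[0.478, 0.024, 0.002], [0.477, 0.016, -0.001], [0.475, 0.008, -0.001], [0.474, 0.002, 0.001], [0.487, 0.056, 0.142], [0.487, 0.056, 0.15], [0.487, 0.056, 0.158], [0.487, 0.056, 0.164], [0.487, 0.056, 0.171], [0.487, 0.056, 0.175], [0.486, 0.052, 0.174], [0.486, 0.048, 0.174], [0.485, 0.045, 0.174], [0.484, 0.041, 0.173], [0.483, 0.038, 0.174], [0.483, 0.035, 0.174], [0.451, -0.109, -0.0], [0.449, -0.119, -0.0], [0.447, -0.128, 0.001], [0.487, 0.056, 0.213], [0.488, 0.057, 0.216], [0.488, 0.056, 0.218], [0.488, 0.056, 0.22]]
```

View pics/d.png

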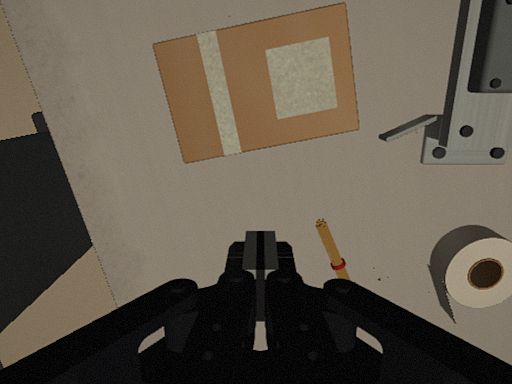

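The shut fingers' tip at pixel (262,232) reads about 26 mm above the reported TCP. That fits the first push, which passed over the carton, so the tips are higher than reported. I'll go down in steps and measure the tips.

jog_arm --motion "60 0 0 0.06 0 0 0; 60 0 0 0.12 0 0 0; 60 0 0 0.18 0 0 0; 60 0 0 0.22 0 0 0; 60 0 0 0.23 0 0 0"

```text
time: 7.2
tool_pos: [0.4851, 0.0436, -0.0021]
tool_rot: [-0.001, 0.774, 0.633, -0.001]
contact_force: [-0.6, 0.6, 0.2]
gripper_width: 0.6
grasp_force: 0.0
```

```bash
python3 -c "
from h import *
f=tips();s=state();print(s['tool_pos'],s['contact_force'],s['time'],cf(s['tool_pos']))
P=cloud(f);m=cut_out('wrist','ties');print([cf(P[q['pixels']].mean(0)) for q in m[:1]])
g=grab_frame('side');save(dict(color=cv2.resize(g['color'][170:290,200:360],(800,600))),'e.png')"
```

```text
tip -1 1839 lowest world z [-0.0012 -0.0005  0.      0.0002  0.0007] tool z [-0.0027 -0.0022 -0.002  -0.0015 -0.0008]
tip 1 1790 lowest world z [-0.0013 -0.0003  0.      0.0003  0.0005] tool z [-0.0028 -0.0026 -0.0023 -0.0019 -0.0009]
[ 0.48551599  0.04355017 -0.00173232] [-0.85216011 -0.37720825  0.63605878] 7.25 (np.float64(-0.171), np.float64(-0.1011))
[(np.float64(-0.0989), np.float64(-0.1801))]
```

View pics/e.png

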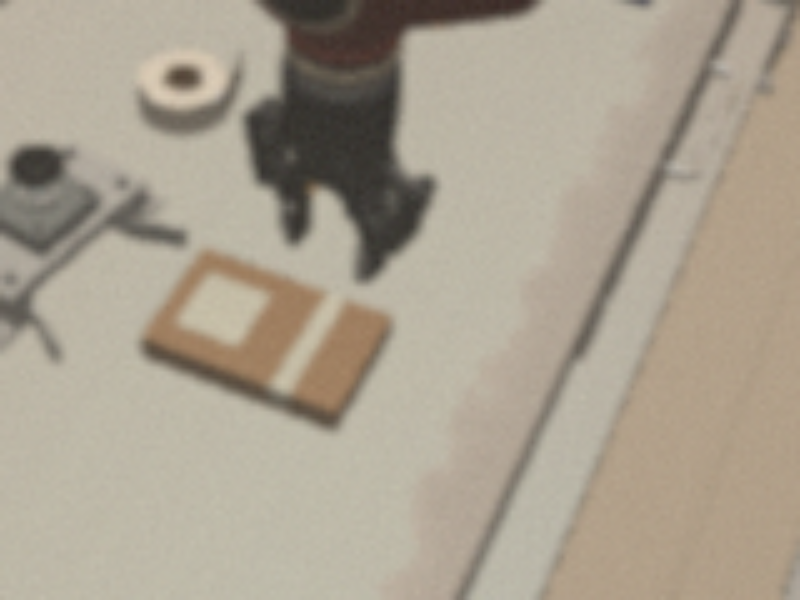

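The side crop shows both fingertips, at (292,240) and (370,278), beside the carton's right edge and seemingly still above the table. I'll lower another 15 mm and watch the force.

jog_arm --motion "60 0 0 0.01 0 0 0; 60 0 0 0.015 0 0 0; 60 0 0 0.02 0 0 0; 60 0 0 0.025 0 0 0; 60 0 0 0.03 0 0 0"

```text
time: 7.98
tool_pos: [0.4863, 0.0434, -0.0158]
tool_rot: [-0.0, 0.774, 0.633, -0.0]
contact_force: [0.4, 0.3, 0.4]
gripper_width: 0.593
grasp_force: 0.0
```

```bash
sed -i 's/(L\[:,2\]<.03)/(P[:,2]>.004)\&(L[:,2]<.03)/' h.py; python3 -c "
from h import *
f=tips();s=state();print(s['tool_pos'],s['contact_force'],s['time'],cf(s['tool_pos']))"
```

```text
tip -1 1806 lowest world z [0.0091 0.0103 0.0106 0.0111 0.0115] tool z [-0.0273 -0.0269 -0.0264 -0.0261 -0.0248]
tip 1 1758 lowest world z [0.0095 0.0108 0.011  0.0115 0.012 ] tool z [-0.0278 -0.0273 -0.0268 -0.0266 -0.0253]
[ 0.48607002  0.04342391 -0.01609914] [ 0.03917082 -0.92369718  0.11285291] 8.025 (np.float64(-0.1705), np.float64(-0.1011))
```

Confirmed: the tips are at about 10 mm. Pushing.

jog_arm --motion "60 0.01 0 0 0 0 0; 60 0.02 0 0 0 0 0; 60 0.03 0 0 0 0 0; 60 0.04 0 0 0 0 0; 60 0.05 0 0 0 0 0"

```text
time: 8.65
tool_pos: [0.4914, 0.0682, -0.0156]
tool_rot: [0.0, 0.774, 0.633, -0.0]
contact_force: [-1.3, -1.5, 1.0]
gripper_width: 0.597
grasp_force: 0.7
```

jog_arm --motion "60 0.01 0 0 0 0 0; 60 0.02 0 0 0 0 0; 60 0.028 0 0 0 0 0; 60 0.034 0 0 0 0 0; 60 0.038 0 0 0 0 0"

```text
time: 9.28
tool_pos: [0.4952, 0.0867, -0.0156]
tool_rot: [0.0, 0.774, 0.633, -0.0]
contact_force: [-0.3, -1.8, 2.1]
gripper_width: 0.598
grasp_force: 1.0
```

```bash
python3 -c "
from h import *
f=carton('wrist');carton('side');s=state();print(s['tool_pos'],s['contact_force'],s['time'],cf(s['tool_pos']))"
```

```text
wrist 86647 ((0.5144344568252563, 0.14093759655952454), (0.0905781164765358, 0.1406373530626297), 78.48213195800781) cf (np.float64(-0.1621), np.float64(0.0001)) [(np.float64(-0.2325), np.float64(-0.0452)), (np.float64(-0.0918), np.float64(-0.0452)), (np.float64(-0.0918), np.float64(0.0454)), (np.float64(-0.2325), np.float64(0.0454))]
side 928 ((0.5136268734931946, 0.14109885692596436), (0.09261110424995422, 0.14202198386192322), 78.99641418457031) cf (np.float64(-0.163), np.float64(0.0001)) [(np.float64(-0.2336), np.float64(-0.0469)), (np.float64(-0.0915), np.float64(-0.0456)), (np.float64(-0.0924), np.float64(0.047)), (np.float64(-0.2344), np.float64(0.0457))]
[ 0.4953413   0.086788   -0.01562298] [ 0.13938456 -0.05643492 -0.11503005] 9.475 (np.float64(-0.17), np.float64(-0.0568))
```

The carton is square and centred in the lane: coder frame x −162, y 0, yaw about 0. Next I'll retreat, lift, turn 90° and go behind it.

jog_arm --motion "60 -0.03 0 0 0 0 0; 60 -0.04 0 -0.1 0 0 0; 60 0 -0.1 -0.2 0 0 0.12; 60 0.114 -0.18 -0.2 0 0 0.24; 60 0.114 -0.18 -0.2 0 0 0.36"

```text
time: 10.1
tool_pos: [0.4178, 0.1613, 0.0855]
tool_rot: [0.0, 0.914, 0.407, 0.001]
contact_force: [0.1, -0.2, 0.1]
gripper_width: 0.596
grasp_force: 0.0
```

jog_arm --motion "60 0 0 0 0 0 0.12; 60 0 0 0 0 0 0.24; 60 0 0 0 0 0 0.36; 60 0 0 0 0 0 0.48; 60 0 0 0 0 0 0.6"

```text
time: 10.72
tool_pos: [0.4183, 0.1596, 0.0842]
tool_rot: [-0.0, 0.999, -0.032, 0.0]
contact_force: [0.9, -0.4, -0.8]
gripper_width: 0.598
grasp_force: 0.0
```

jog_arm --motion "60 0 0 0 0 0 0.087; 60 0 0 0.08 0 0 0.087; 60 0 0 0.12 0 0 0.087; 60 0 0 0.12 0 0 0.087; 60 0 0 0.12 0 0 0.087"

```text
time: 11.35
tool_pos: [0.4191, 0.1601, 0.0253]
tool_rot: [-0.0, 0.996, -0.094, 0.001]
contact_force: [-0.8, 0.3, 0.7]
gripper_width: 0.604
grasp_force: 0.0
```

```bash
python3 -c "
from h import *
from scipy.spatial.transform import Rotation as R
f=carton('wrist');carton('side');s=state();print(s['tool_pos'],s['contact_force'],s['time'],cf(s['tool_pos']))
M=R.from_quat(np.roll(s['tool_rot'],-1)).as_matrix();print(M.round(3),'yaw of tool x',np.arctan2(M[1,0],M[0,0]));tips()"
```

```text
wrist 32647 ((0.48707664012908936, 0.14688615500926971), (0.0906650647521019, 0.08416123688220978), 78.79302978515625) cf (np.float64(-0.1901), np.float64(0.0004)) [(np.float64(-0.232), np.float64(-0.0451)), (np.float64(-0.1478), np.float64(-0.0447)), (np.float64(-0.1483), np.float64(0.046)), (np.float64(-0.2325), np.float64(0.0455))]
side 731 ((0.51310795545578, 0.14228278398513794), (0.09046025574207306, 0.13851298391819), 78.77300262451172) cf (np.float64(-0.1637), np.float64(0.0011)) [(np.float64(-0.2327), np.float64(-0.0445)), (np.float64(-0.0942), np.float64(-0.0438)), (np.float64(-0.0947), np.float64(0.0467)), (np.float64(-0.2332), np.float64(0.046))]
[0.41934434 0.16048555 0.02562064] [-0.15574422 -0.71842812  0.02810291] 11.55 (np.float64(-0.2592), np.float64(0.0002))
[[ 0.982 -0.187  0.002]
 [-0.187 -0.982  0.   ]
 [ 0.002 -0.001 -1.   ]] yaw of tool x -0.18823490646111268
tip -1 1775 lowest world z [0.0508 0.0517 0.0523 0.0528 0.0534] tool z [-0.0278 -0.0272 -0.0266 -0.026  -0.0252]
tip 1 1772 lowest world z [0.0502 0.0518 0.0521 0.0525 0.0532] tool z [-0.0277 -0.0269 -0.0265 -0.0262 -0.0246]
```

jog_arm --motion "60 0 0 0.03 0 0 0.008; 60 0 0 0.06 0 0 0.008; 60 0 0 0.083 0 0 0.008; 60 0.01 0 0.083 0 0 0.008; 60 0.02 0 0.083 0 0 0.008"

```text
time: 12.22
tool_pos: [0.4288, 0.1585, -0.017]
tool_rot: [-0.0, 0.995, -0.1, 0.0]
contact_force: [0.2, 0.2, -0.2]
gripper_width: 0.6
grasp_force: 0.0
```

```bash
python3 -c "
from h import *
from scipy.spatial.transform import Rotation as R
s=state();print(s['tool_pos'],s['contact_force'],s['time'],cf(s['tool_pos']))
M=R.from_quat(np.roll(s['tool_rot'],-1)).as_matrix();print('yaw of tool x',np.arctan2(M[1,0],M[0,0]))"
```

```text
[ 0.42878681  0.15846162 -0.01704448] [ 0.17962743  0.19964258 -0.18583119] 12.225 (np.float64(-0.2496), np.float64(0.0001))
yaw of tool x -0.2001621692845852
```

jog_arm --motion "60 0.015 0 0 0 0 0; 60 0.03 0 0 0 0 0; 60 0.045 0 0 0 0 0; 60 0.06 0 0 0 0 0; 60 0.075 0 0 0 0 0"

```text
time: 12.85
tool_pos: [0.4653, 0.1509, -0.0171]
tool_rot: [-0.0, 0.995, -0.1, -0.0]
contact_force: [-3.0, 0.1, 1.5]
gripper_width: 0.603
grasp_force: 1.4
```

jog_arm --motion "60 0.015 0 0 0 0 0; 60 0.03 0 0 0 0 0; 60 0.045 0 0 0 0 0; 60 0.06 0 0 0 0 0; 60 0.075 0 0 0 0 0"

```text
time: 13.48
tool_pos: [0.5022, 0.1435, -0.0171]
tool_rot: [0.0, 0.995, -0.1, -0.0]
contact_force: [-2.3, 0.6, 2.7]
gripper_width: 0.603
grasp_force: 1.4
```

```bash
python3 -c "
from h import *
f=carton('wrist');carton('side');s=state();print(s['tool_pos'],s['contact_force'],s['time'],cf(s['tool_pos']))"
```

```text
wrist 57635 ((0.5572183728218079, 0.13242991268634796), (0.0901331752538681, 0.09097329527139664), 78.40359497070312) cf (np.float64(-0.1185), np.float64(0.0003)) [(np.float64(-0.1641), np.float64(-0.0447)), (np.float64(-0.0731), np.float64(-0.0449)), (np.float64(-0.073), np.float64(0.0453)), (np.float64(-0.1639), np.float64(0.0454))]
side 524 ((0.5784414410591125, 0.12908676266670227), (0.08976072072982788, 0.1328035145998001), 77.82366943359375) cf (np.float64(-0.0971), np.float64(0.0012)) [(np.float64(-0.164), np.float64(-0.0429)), (np.float64(-0.0312), np.float64(-0.0444)), (np.float64(-0.0301), np.float64(0.0453)), (np.float64(-0.1629), np.float64(0.0469))]
[ 0.50222233  0.14339823 -0.01711593] [-0.39827129  1.2593948  -0.75683025] 13.675 (np.float64(-0.1746), np.float64(0.0))
```

Centred to within 1 mm and square. Continuing under the bridge.

jog_arm --motion "60 0.015 0 0 0 0 0; 60 0.03 0 0 0 0 0; 60 0.045 0 0 0 0 0; 60 0.06 0 0 0 0 0; 60 0.075 0 0 0 0 0"

```text
time: 14.3
tool_pos: [0.539, 0.1359, -0.0172]
tool_rot: [0.0, 0.995, -0.1, -0.0]
contact_force: [-0.2, 0.4, -1.5]
gripper_width: 0.6
grasp_force: 0.4
```

jog_arm --motion "60 0.012 0 0 0 0 0; 60 0.024 0 0 0 0 0; 60 0.034 0 0 0 0 0; 60 0.042 0 0 0 0 0; 60 0.046 0 0 0 0 0"

```text
time: 14.92
tool_pos: [0.5611, 0.1315, -0.017]
tool_rot: [-0.0, 0.995, -0.1, -0.0]
contact_force: [-2.6, -0.1, 1.9]
gripper_width: 0.599
grasp_force: 1.2
```

```bash
python3 -c "
from h import *
f=carton('wrist');s=state();print(s['tool_pos'],s['contact_force'],s['time'],cf(s['tool_pos']))"
```

```text
wrist 40848 ((0.6055848598480225, 0.12268006801605225), (0.09003856778144836, 0.0698670893907547), 78.41667175292969) cf (np.float64(-0.0692), np.float64(0.0004)) [(np.float64(-0.1042), np.float64(-0.0446)), (np.float64(-0.0343), np.float64(-0.0447)), (np.float64(-0.0342), np.float64(0.0454)), (np.float64(-0.1041), np.float64(0.0454))]
[ 0.56134918  0.13150228 -0.01697963] [-1.36091306 -0.57427106 -0.23080551] 15.025 (np.float64(-0.1143), np.float64(0.0002))
```

jog_arm --motion "60 0.002 0 0 0 0 0; 60 0.004 0 0 0 0 0; 60 0.006 0 0 0 0 0; 60 0.008 0 0 0 0 0; 60 0.009 0 0 0 0 0"

```text
time: 15.65
tool_pos: [0.5654, 0.1307, -0.017]
tool_rot: [-0.0, 0.995, -0.1, -0.0]
contact_force: [-2.6, 0.6, 1.9]
gripper_width: 0.602
grasp_force: 1.5
```

jog_arm --motion "60 0.001 0 0 0 0 0; 60 0.002 0 0 0 0 0; 60 0.002 0 0 0 0 0; 60 0.002 0 0 0 0 0; 60 0.002 0 0 0 0 0"

```text
time: 16.27
tool_pos: [0.5655, 0.1306, -0.0171]
tool_rot: [0.0, 0.995, -0.1, -0.001]
contact_force: [-6.0, 1.5, 5.0]
gripper_width: 0.6
grasp_force: 3.0
```

```bash
python3 -c "
from h import *
f=carton('wrist');s=state();print(s['tool_pos'],s['contact_force'],s['time'],cf(s['tool_pos']))"
```

```text
wrist 37552 ((0.6075261831283569, 0.12241092324256897), (0.09037186205387115, 0.065520279109478), 78.48438262939453) cf (np.float64(-0.0672), np.float64(0.0005)) [(np.float64(-0.1), np.float64(-0.0447)), (np.float64(-0.0345), np.float64(-0.0447)), (np.float64(-0.0345), np.float64(0.0457)), (np.float64(-0.1), np.float64(0.0457))]
[ 0.5655061   0.13063653 -0.0171439 ] [-5.69583043  1.05456723  4.1999406 ] 16.375 (np.float64(-0.11), np.float64(0.0002))
```

The rear edge is at −100 mm and the force rose to 6 N without motion, so the carton is home and square. I'll back off straight, rise and go over the knob with shut fingers.

jog_arm --motion "60 -0.02 0 0 0 0 0; 60 -0.04 0 -0.02 0 0 0; 0 -0.04 0 -0.12 0 0 0; 0 -0.04 0 -0.22 0 0 0; 0 -0.04 0 -0.29 0 0 0"

```text
time: 17.0
tool_pos: [0.5476, 0.1346, 0.1315]
tool_rot: [-0.0, 0.995, -0.1, 0.002]
contact_force: [0.2, 0.4, -0.6]
gripper_width: -0.001
grasp_force: 0.0
```

```bash
python3 -c "
from h import *
f=carton('wrist');save(f,'k.png');P=cloud(f);tips()
s=state();print(s['tool_pos'],s['time'],cf(s['tool_pos']),s['gripper_width'])
z=P[...,2];h=np.hypot(*(P[...,:2]-O).transpose(2,0,1))<.035
for lo,hi in((.086,.096),(.06,.086)):
    k=h&(z>lo)&(z<hi);print(k.sum(),np.median(z[k]) if k.any() else 0,cv2.minEnclosingCircle(P[k][:,:2].astype(np.float32)) if k.any() else 0)
print(place_of('wrist','knob_top')[:1])"
```

```text
wrist 9342 ((0.6079416871070862, 0.1225612461566925), (0.09032616764307022, 0.06490013748407364), 78.47621154785156) cf (np.float64(-0.0668), np.float64(0.0007)) [(np.float64(-0.0993), np.float64(-0.0444)), (np.float64(-0.0344), np.float64(-0.0444)), (np.float64(-0.0344), np.float64(0.0459)), (np.float64(-0.0993), np.float64(0.0459))]
tip -1 1412 lowest world z [0.1586 0.1608 0.161  0.1614 0.1619] tool z [-0.0273 -0.0268 -0.0265 -0.0262 -0.0241]
tip 1 1004 lowest world z [0.1596 0.1607 0.1616 0.1623 0.1628] tool z [-0.0283 -0.0278 -0.027  -0.0261 -0.0251]
[0.54852054 0.13468964 0.13132371] 17.15 (np.float64(-0.1275), np.float64(0.0008)) 0.0021566305617937054
903 0.09076133068832937 ((0.6655203104019165, 0.11090734601020813), 0.016704196110367775)
60 0.06119243437278732 ((0.653118908405304, 0.11339277029037476), 0.026547320187091827)
[]
```

View pics/k.png

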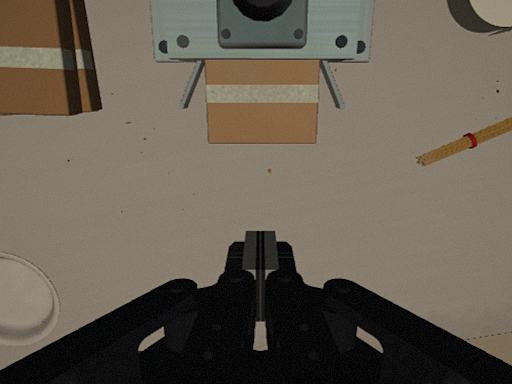

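The picture shows the carton square in the bridge (rear end (207–317,143)), the ties and stack untouched, and the fingers shut. Moving over the knob.

jog_arm --motion "0 0.08 0.001 0 0 0 0; 0 0.16 0.001 0 0 0 0; 0 0.24 0.001 0 0 0 0; 0 0.254 0.001 0.06 0 0 0; 0 0.254 0.001 0.1 0 0 0"

```text
time: 17.82
tool_pos: [0.6693, 0.1083, 0.0737]
tool_rot: [0.0, 0.995, -0.1, -0.003]
contact_force: [-1.1, 0.6, -1.3]
gripper_width: 0.002
grasp_force: 0.0
```

```bash
python3 -c "
from h import *
s=state();print(s['tool_pos'],s['contact_force'],s['time'],cf(s['tool_pos']));tips()"
```

```text
[0.66928461 0.10830348 0.07366323] [-1.09838279  0.62504872 -1.33093577] 17.825 (np.float64(-0.0039), np.float64(-0.001))
tip -1 4154 lowest world z [0.0438 0.054  0.0544 0.0547 0.0548] tool z [0.0189 0.019  0.0193 0.0196 0.0299]
tip 1 3484 lowest world z [0.0439 0.0531 0.0535 0.054  0.0544] tool z [0.0194 0.0197 0.0202 0.0205 0.0299]
```

jog_arm --motion "0 0.004 -0.001 0 0 0 0; 0 0.004 -0.001 0.008 0 0 0; 0 0.004 -0.001 0.014 0 0 0; 0 0.004 -0.001 0.02 0 0 0; 0 0.004 -0.001 0.026 0 0 0"

```text
time: 18.5
tool_pos: [0.6736, 0.1089, 0.066]
tool_rot: [-0.0, 0.995, -0.1, 0.001]
contact_force: [-1.9, -0.0, 4.9]
gripper_width: -0.0
grasp_force: 2.2
```

jog_arm --motion "0 0 0 0.004 0 0 0; 0 0 0 0.008 0 0 0; 0 0 0 0.01 0 0 0; 0 0 0 0.012 0 0 0; 0 0 0 0.012 0 0 0"

```text
time: 19.12
tool_pos: [0.6736, 0.1089, 0.0598]
tool_rot: [-0.0, 0.995, -0.1, 0.0]
contact_force: [-1.7, 0.2, 6.1]
gripper_width: -0.002
grasp_force: 3.0
```

jog_arm --motion "0 0 0 0.003 0 0 0; 0 0 0 0.006 0 0 0; 0 0 0 0.009 0 0 0; 0 0 0 0.011 0 0 0; 0 0 0 0.012 0 0 0"

```text
time: 19.75
tool_pos: [0.6737, 0.1089, 0.0561]
tool_rot: [-0.0, 0.995, -0.1, 0.0]
contact_force: [-7.8, 0.5, 15.5]
gripper_width: 0.003
grasp_force: 8.1
```

jog_arm --motion "0 0 0 0.001 0 0 0; 0 0 0 0.002 0 0 0; 0 0 0 0.003 0 0 0; 0 0 0 0.004 0 0 0; 0 0 0 0.004 0 0 0"

```text
time: 20.38
tool_pos: [0.6738, 0.1089, 0.056]
tool_rot: [0.0, 0.995, -0.1, 0.0]
contact_force: [-11.8, -0.8, 22.1]
gripper_width: -0.003
grasp_force: 11.2
```

```bash
python3 -c "
from h import *
s=state();print(s['tool_pos'],s['contact_force'],s['time'])
for c in('side','scene'):
    f=grab_frame(c);P=cloud(f);r=cut_out(c,'knob_top');print(c,[q['p'] for q in r[:2]])
    h=(np.hypot(*(P[...,:2]-O).transpose(2,0,1))<.025)&(P[...,2]>.058)&(P[...,2]<.11)
    print(np.histogram(P[h][:,2],np.arange(.058,.112,.004)))
f=grab_frame('wrist');P=cloud(f)
d=(P[...,:2]-O);h=(np.hypot(d[...,0],d[...,1])<.02)&(P[...,2]>.058)&(P[...,2]<.1)&(d@u>.013);print(np.histogram(P[h][:,2],np.arange(.058,.1,.003)))
"
```

```text
[0.67382018 0.10892081 0.05603558] [-11.75044373  -0.80854128  22.05096665] 20.375
side [0.39]
(array([10,  4,  4, 18, 25,  8,  7,  6,  8,  8,  7,  7,  5]), array([0.058, 0.062, 0.066, 0.07 , 0.074, 0.078, 0.082, 0.086, 0.09 ,
       0.094, 0.098, 0.102, 0.106, 0.11 ]))
scene [0.22]
(array([10,  6,  5, 12, 16, 14,  8,  5,  8,  7,  9,  6,  6]), array([0.058, 0.062, 0.066, 0.07 , 0.074, 0.078, 0.082, 0.086, 0.09 ,
       0.094, 0.098, 0.102, 0.106, 0.11 ]))
(array([  5,   0,   0,  20, 114, 333, 363,   9,   0,   0,   0,   0,   0]), array([0.058, 0.061, 0.064, 0.067, 0.07 , 0.073, 0.076, 0.079, 0.082,
       0.085, 0.088, 0.091, 0.094, 0.097]))
```

The knob's top reads about 78 mm, which is fully down on the collar. Releasing straight up and retreating.

jog_arm --motion "0 0 0 -0.015 0 0 0; 0 0 0 -0.035 0 0 0; 0 0 0 -0.06 0 0 0; 0 0 0 -0.14 0 0 0; 0 0 0 -0.22 0 0 0"

```text
time: 21.25
tool_pos: [0.6723, 0.1086, 0.1606]
tool_rot: [0.0, 0.995, -0.1, -0.001]
contact_force: [0.3, -0.2, 0.3]
gripper_width: 0.004
grasp_force: 0.0
```

jog_arm --motion "0 -0.1 0 -0.05 0 0 0; 0 -0.2 0 -0.1 0 0 0; 0 -0.26 0 -0.1 0 0 0; 0 -0.26 0 -0.1 0 0 0; 0 -0.26 0 -0.1 0 0 0"

```text
time: 21.88
tool_pos: [0.5459, 0.1344, 0.2104]
tool_rot: [0.0, 0.995, -0.1, -0.0]
contact_force: [0.7, -0.3, 0.7]
gripper_width: -0.005
grasp_force: 0.0
```

```bash
python3 -c "
from h import *
f=carton('wrist');save(f,'z.png');P=cloud(f);s=state();print(s['tool_pos'],s['contact_force'],s['time'])
d=P[...,:2]-O;h=(np.hypot(d[...,0],d[...,1])<.022)&(P[...,2]>.064);print('knob',np.median(P[h][:,2]),np.percentile(P[h][:,2],90))
for t in('ties','label_roll','done_low','done_top'):
    print(t,[np.round(q['at'],3).tolist() for q in place_of('side',t)[:1]] )"
```

```text
wrist 8 ((0.4828200340270996, 0.40896931290626526), (0.0824914425611496, 0.0882144644856453), 77.2763900756836) cf (np.float64(-0.2466), np.float64(0.2564)) [(np.float64(-0.2916), np.float64(0.2161)), (np.float64(-0.2034), np.float64(0.2142)), (np.float64(-0.2017), np.float64(0.2967)), (np.float64(-0.2899), np.float64(0.2986))]
[0.54629738 0.13427531 0.2103098 ] [ 0.16261667 -0.0258305   0.78973965] 21.975
knob 0.09202494645346448 0.09326480344020824
ties [[0.54, -0.053, -0.0]]
label_roll []
done_low [[0.703, 0.292, 0.002]]
done_top [[0.706, 0.295, 0.02]]
```

View pics/z.png

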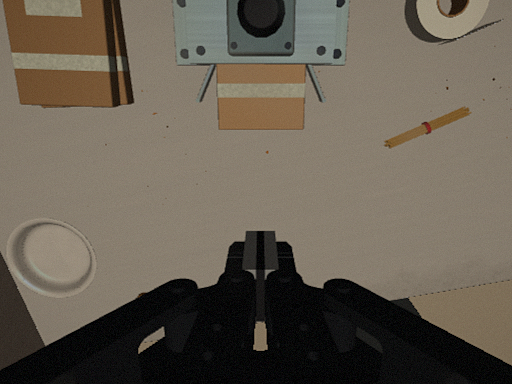

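The carton is still square in the bridge (rear edge at row 129, columns 219–304), the knob is back at 92 mm and the bystanders haven't moved. I'll check the rear edge once more, then hand in.

```bash
python3 -c "
from h import *
P=cloud(grab_frame('wrist'));d=P[...,:2]-O;x,y=d@u,d@n
for a in(-.035,0,.03):
    k=(abs(y-a)<.006)&(P[...,2]>.016)&(P[...,2]<.026)&(x<-.04)&(x>-.13);print(a,np.percentile(x[k],1).round(4))
k=(abs(x+.085)<.01)&(P[...,2]>.018)&(P[...,2]<.026)&(abs(y)<.06);print(np.percentile(y[k],[1,99]))
if abs(np.percentile(x[(abs(y)<.04)&(P[...,2]>.016)&(P[...,2]<.026)&(x<-.04)&(x>-.13)],1)+.1)<.003: print(job_done())"
```

```text
-0.035 -0.0988
0 -0.0987
0.03 -0.0987
[-0.04302276  0.04484966]
the job is handed in; nothing more can be done
None
```

The carton is square against the back stop and stamped, the knob has sprung back up to 92 mm, nothing else looks moved, and the job was handed in at about 22 s (the first side push passed over the carton because the fingertips sat about 26 mm higher than reported).

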